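# Cap the loaded shim carrier and hold it level above the turntable

## Robot

A 6-joint arm with a two-finger parallel gripper is mounted at the origin on the work surface. World frame = base frame: x ahead of the robot, y to its left, z up, the work surface at z = 0. Lengths are in mm, angles in rad, forces in N, time in s.
With the tool pointing down it reaches from about 325 to 900 mm from the base axis. Payload 6.1 kg.
Tool frame: the origin (TCP) lies where the fingers leave the gripper's body, on its centre line; the fingertips stand 70 mm ahead of it and the grasp point (between the pads) lies 51 mm ahead of it; x points along the fingers, y is the direction in which the jaws open and shut, and the axes are right-handed (so a half turn about x gives the same grasp; the last joint's range is limited). The gripper opens to 87 mm and grips with 3 to 60 N. Pads are 19 mm wide; open, the fingers measure 117 mm over their backs; the gripper's body (75 mm by 190 mm) begins 51 mm behind the grasp point.
Start: joints at [0.986, 0.22, 1.526, -0, 1.395, -0.126], TCP at [276.793, 560.359, 292.238] pointing down, gripper open.
Joint ranges: [-2.98, 2.98], [-0.91, 2.08], [0.09, 2.57], [-1.24, 4.39], [0.2, 2.65], [-2.68, 2.68]. Speed limits (rad/s): [2.57, 2.57, 3.01, 3.14, 3.14, 3.14].

## Interface

Orientations are given as a unit quaternion [w, x, y, z].
In Python, from plant import manip gives the robot as it stands. The module is installed in compiled form; this text tells all that it offers.
- The arm moves only by the tool apply_moves, never from a script. Its argument "steps" is text: rows parted by semicolons, each of 5 numbers parted by spaces: the finger opening in mm, from 0 to 87, then the shift along the tool's x, y, z in mm, then the turn about the tool's x in rad. In form: fingers tx ty tz yaw; .... A call has 1 to 8 rows; each row is the pose to reach, as a shift and turn from the pose commanded when the call began, along the tool's axes at that moment; what a row does not reach only later rows make up. A row lasts 1/8 s, in which the tool goes at most 62.5 mm and 10.7 degrees, less where a joint would pass 70% of its speed; a pose out of reach is approached as far as the arm can. A call with a gripper value outside its range is refused whole. The fingers move at their own pace and stop on an object; the grip force is fixed at half the most. Time passes only in rows, so rows that repeat a pose let the fingers close. It gives the time, the measured TCP pose, the force and the opening at its end, in the units of the state.
- manip.state(): the state, without advancing time (a new reading comes with each control period).
- manip.grab_frame(name): name is "scene" or "side" or "wrist"; returns a dict with "color" (480x640x3 uint8, blue, green, red), "fx", "fy", "cx", "cy" (pixels), "k1" (the pictures are not rectified: a ray, as slopes to the right and down, at radius r is drawn at 1 + k1 r^2 times it, then the intrinsics apply), "cam_to_world" (4x4, takes a point from camera to world coordinates). Camera axes: x right, y down, z forward; pixel columns grow to the right and rows downward; lengths in mm; the calibration is good to about 2 mm. A picture is of the moment at which its call begins. There is no depth.
- manip.sign_off(): hands the job in, once; it reports no verdict.
The state is a dict: "clock": time; "q": joint angles; "joint_velocities": joint speeds; "joint_efforts": joint torques, N m; "tcp_pos": TCP position; "eef_rot": TCP orientation; "wrist_force": force on the tool from outside, world axes, zero at the start; "torque": the same for the moment, N m; "width": finger opening in mm.
Only numpy, scipy, OpenCV 4.12 (cv2) and the standard library are available. Lean on these libraries where they do the work, as an engineer would, in place of code of your own. Each camera call takes 0.05 s, during which the arm holds its last target. There are 200 camera calls.

## Task

Close the loaded grey resin shim carrier on the turntable with the black delrin cap, fully home, and let go of the cap. Then take the carrier by its body, lift it straight up about 10 cm clear of its nest, keep it level, and hold it still there with cap and shims in it: finish while holding it in the air, do not put it down. Leave the two spare discs and the thumb screw where they lie.

Things in the scene. Friction and masses are not known exactly. Their poses are not given: they have to be found in the camera images.
- carrier: Grey resin carrier: round open cup, 58 mm outside diameter, 50 mm high, straight outer wall, bore 46 mm, floor 5 mm thick; about 0.13 kg. Stands loose and upright in one nest of the turntable. Origin at the centre of its underside, z up along its axis. Two shim discs lie stacked in it.
- cap: Black delrin cap, 40 g, loose and upright on the counter, 33 mm high. From below: plug 43 mm diameter x 8 mm (2 mm chamfer at its foot), flange 52 mm x 5 mm, round knob 18 mm x 20 mm. Origin at the centre of the plug's underside, z up. Fully home, the flange rests on the carrier's rim, origin 42 mm above the carrier's; it sits by its weight only, so the knob lifts the cap alone.
- shim_low: Nickel-plated shim disc, 40 mm diameter x 6 mm, 58 g, lying on the carrier's floor. Origin at the centre of its underside.
- shim_high: Like shim_low, lying on top of it in the carrier.
- turntable: Round steel indexing plate, 190 mm diameter x 15 mm, locked, on a grey gearbox 150 mm square with a fixed hand crank on its far side; its top is 55 mm above the counter. Origin at the centre of the plate's underside (40 mm above the counter). Three nests 55 mm from its centre, each marked by three pins 6 mm diameter x 6 mm high, 34 mm from the nest's centre.
- nest (a point): Centre of the nest in which the carrier stands, on the turntable's top surface; z up.
- spare_a: Spare nickel-plated shim disc, 40 mm diameter x 6 mm, lying flat on the counter; bystander. Origin at the centre of its underside.
- spare_b: Another spare disc like spare_a, lying on the counter; bystander.
- thumb_screw: Brass thumb screw standing on its head on the counter: head 26 mm diameter x 10 mm, shank 8 mm diameter up to 30 mm high; bystander. Origin at the centre of its underside.
There are look-alikes about, which are no part of the job. There is more than one size of the carrier; the job needs the smallest.

How it is judged:
By the outcome, as a careful person would: the job done as asked, in the order asked, and still so for the second after the job is handed in, while the arm keeps its last pose, push and grip.
It also fails if it takes over 54 s, if anything falls off the work surface, if the arm or the gripper's body presses on something with over 40 N, if the wrist force passes 120 N, or if a joint passes its speed limit or range.

## Working session

There is one attempt and no reset: what is moved stays moved. The work goes in short steps, Python scripts to look and compute and a tool call to move; the robot and the scene stay as the last step left them, time stands still between calls to the robot, and variables do not carry over. Pictures are saved under pics/ and viewed, about 8 in all and at most 12, crops included, and the job is handed in when it is done.

Besides the shell and the picture viewer there is one more tool, called in YAML: its name, and indented under it one key for each argument. apply_moves: Moves the arm, as the interface text tells. Its arguments: {"type":"object","properties":{"steps":{"type":"string"}},"required":["steps"]}

```bash
mkdir -p pics; cat > h.py <<'E'
import numpy as np, cv2
from plant import manip
def grab(n,f=None):
    d=manip.grab_frame(n)
    if f: cv2.imwrite('pics/'+f,d['color'])
    np.save('/tmp/'+n+'.npy',{k:v for k,v in d.items()},allow_pickle=True)
    return d
def load(n): return np.load('/tmp/'+n+'.npy',allow_pickle=True).item()
def K(d): return np.array([[d['fx'],0,d['cx']],[0,d['fy'],d['cy']],[0,0,1.]])
def ray(d,u,v):
    p=cv2.undistortPoints(np.array([[[u,v]]],float),K(d),np.array([d['k1'],0,0,0.]))[0,0]
    T=np.array(d['cam_to_world']); return T[:3,3],T[:3,:3]@np.array([p[0],p[1],1])
def at(d,u,v,z):
    o,r=ray(d,u,v); return o+r*(z-o[2])/r[2]
def proj(d,P):
    T=np.linalg.inv(np.array(d['cam_to_world'])); 
    return cv2.projectPoints(np.atleast_2d(np.array(P,float)),cv2.Rodrigues(T[:3,:3])[0],T[:3,3],K(d),np.array([d['k1'],0,0,0.]))[0][:,0]
E
python3 - <<'E'
from h import *
a=grab('scene','s1.png');b=grab('side','d1.png');c=grab('wrist','w1.png')
for d in(a,b,c): print(np.round(d['cam_to_world'],2).tolist(),d['fx'],d['k1'])
s=manip.state();print(s['clock'],s['tcp_pos'],s['eef_rot'],s['wrist_force'],s['width'])
E
```

```text
[[-0.56, 0.51, -0.66, 1042.55], [0.83, 0.34, -0.44, 337.65], [0.0, -0.79, -0.61, 549.87], [0.0, 0.0, 0.0, 1.0]] 492.7388770295775 -0.06776291788269645
[[1.0, -0.08, 0.06, 472.1], [-0.1, -0.61, 0.79, -743.79], [-0.02, -0.79, -0.61, 668.21], [0.0, 0.0, 0.0, 1.0]] 499.1263020853804 -0.007166253825534542
[[0.44, 0.87, 0.23, 212.95], [0.9, -0.43, -0.12, 591.16], [-0.0, 0.26, -0.97, 383.47], [0.0, 0.0, 0.0, 1.0]] 336.07150748100986 -0.06392628742916963
0.15 [276.5759939  560.05366686 291.37233705] [ 0.68839138  0.16027952  0.6887762  -0.16129208] [-0.37016874 -0.15335426  0.08477617] 87.0012667513392
```

View pics/s1.png

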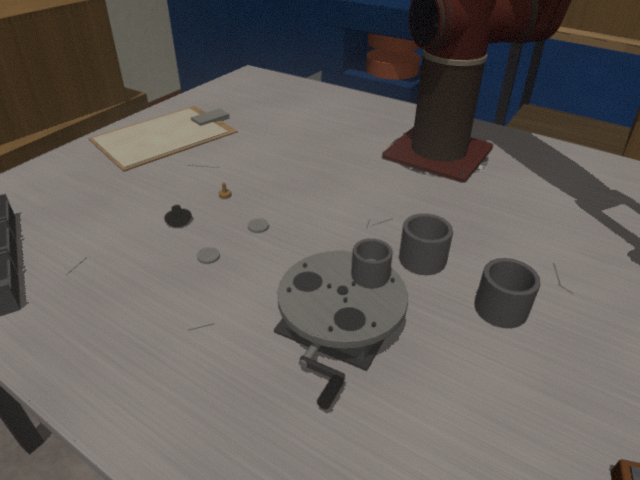

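View pics/d1.png

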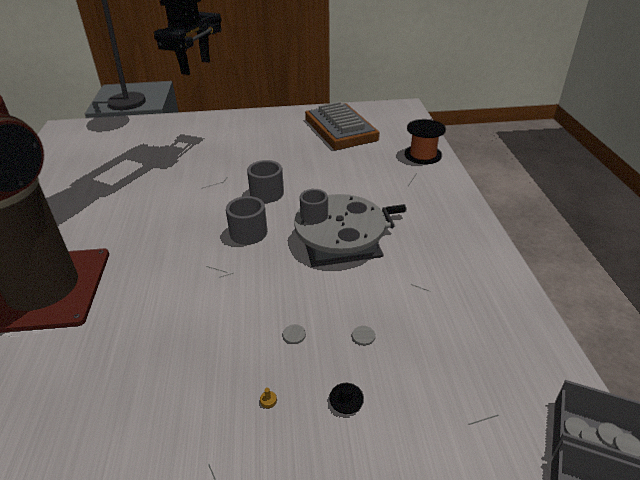

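The scene view shows the cap at (178,215). The carrier on the turntable is at (372,262), with larger look-alike cups on the counter at (426,243) and (506,292). The side view puts the cap at (346,398), the turntable carrier at (314,205), the larger cups at (266,180) and (247,220), and the bystanders at (294,334), (363,335) and (268,398). I choose the turntable cup, and a close crop will check that.

```bash
python3 - <<'E'
from h import *
a=load('scene');b=load('side')
def crop(d,u,v,s=40): return cv2.resize(d['color'][v-s:v+s,u-s:u+s],(300,300),interpolation=cv2.INTER_CUBIC)
m=np.vstack([np.hstack([crop(a,178,215),crop(a,372,262)]),np.hstack([crop(b,346,398),crop(b,314,205)])])
cv2.imwrite('pics/m1.png',cv2.convertScaleAbs(m,alpha=1.5))
for n,d,(c,k,r) in(('scene',a,((178,217),(177,207),(372,249))),('side',b,((346,400),(346,390),(314,195)))):
    print(n,at(d,*c,13),at(d,*k,33),at(d,*r,105))
E
```

```text
scene [ 550.33352376 -302.04440386   13.        ] [ 546.45970103 -304.0329317    33.        ] [535.98979045 100.21064927 105.        ]
side [ 544.2458061  -313.40341326   13.        ] [ 544.44214026 -309.88078754   33.        ] [537.30088037 105.10504166 105.        ]
```

View pics/m1.png

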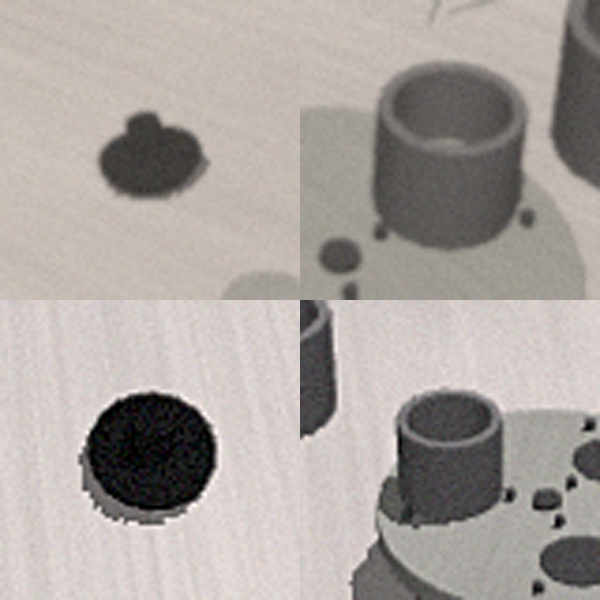

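The crops confirm the choice: the turntable cup has the shim visible inside, and its rim spans about 28 px in the side view, which is about 57 mm. I'll compute refined positions and the tool axes.

```bash
cat >> h.py <<'E'
from scipy.spatial.transform import Rotation as Ro
def R(s): 
    q=s['eef_rot']; return Ro.from_quat([q[1],q[2],q[3],q[0]]).as_matrix()
def tri(l):
    A=np.zeros((3,3));b=np.zeros(3)
    for d,u,v in l:
        o,r=ray(d,u,v);r=r/np.linalg.norm(r);P=np.eye(3)-np.outer(r,r);A+=P;b+=P@o
    return np.linalg.solve(A,b)
def go(target):
    s=manip.state(); print('t',round(s['clock'],2),'tcp',np.round(s['tcp_pos'],1),'shift in tool axes',np.round(R(s).T@(np.array(target)-s['tcp_pos']),1),'F',np.round(s['wrist_force'],1),'w',round(s['width'],1))
E
python3 - <<'E'
from h import *
a=load('scene');b=load('side')
print('cap',at(a,178.3,217.1,12),at(b,346.5,398.3,12),tri([(a,178.3,217.1),(b,346.5,398.3)]))
print('rim',at(a,372.2,250.8,105),at(b,314,196.2,105),tri([(a,372.2,250.8),(b,314,196.2)]))
print(tri([(a,426,227),(b,266,168)]),tri([(a,426,227),(b,247,205)]),tri([(a,510,274),(b,266,168)]))
print('tt',tri([(a,342.5,290),(b,340,218)]), 'sp',at(a,258,225,6),at(a,207,255,6),at(a,224,193,10))
print(R(manip.state()));go([546,-309,250])
E
```

```text
cap [ 549.33211888 -302.50904856   12.        ] [ 545.5160445  -309.94779048   12.        ] [ 545.84636038 -307.24776088    8.04289162]
rim [539.47104456 102.41917963 105.        ] [536.89340115 100.7167926  105.        ] [537.37589514 101.84833842 103.78598553]
[453.56103642 156.34041785 131.44447766] [398.53196634 130.17106894  73.98209302] [439.82869931 280.29494551  73.8916543 ]
tt [588.47984677  84.39724312  57.14986719] sp [ 478.63379203 -165.01656116    6.        ] [ 597.30406331 -183.16474926    6.        ] [ 434.42472489 -289.58752804   10.        ]
[[-8.55580409e-04  4.42857580e-01  8.96591563e-01]
 [-1.27071749e-03  8.96590686e-01 -4.42858360e-01]
 [-9.99998827e-01 -1.51821552e-03 -2.04358554e-04]]
t 0.15 tcp [276.6 560.1 291.4] shift in tool axes [  42.2 -659.8  626.4] F [-0.4 -0.2  0.1] w 87.0
```

apply_moves:
  steps: "87 12 -295 437 0;87 12 -295 437 0;87 12 -295 437 0;87 12 -295 437 0;87 12 -295 437 0;87 12 -295 437 0;87 12 -295 437 0;87 12 -295 437 0"

```text
clock: 1.15
tcp_pos: [525.0, 124.2, 280.8]
eef_rot: [0.689, 0.161, 0.689, -0.161]
wrist_force: [1.2, 1.2, -0.1]
width: 87.4
```

```bash
python3 - <<'E'
from h import *
go([538,102,280]); go([546,-308,250]); print(np.round(R(manip.state()),3))
E
```

```text
t 1.15 tcp [525.  124.2 280.8] shift in tool axes [  0.8 -14.2  21.5] F [ 1.2  1.2 -0.1] w 87.4
t 1.15 tcp [525.  124.2 280.8] shift in tool axes [  30.7 -378.2  210.3] F [ 1.2  1.2 -0.1] w 87.4
[[ 0.     0.443  0.897]
 [ 0.     0.897 -0.443]
 [-1.     0.     0.   ]]
```

apply_moves:
  steps: "87 0 0 0 0;87 0 0 0 0"

```text
clock: 1.4
tcp_pos: [524.1, 126.0, 280.5]
eef_rot: [0.688, 0.161, 0.689, -0.161]
wrist_force: [-0.0, 0.2, 0.6]
width: 87.0
```

```bash
python3 - <<'E'
from h import *
c=grab('wrist','w2.png'); go([546,-308,250]); print(proj(c,[[538,102,105],[538,102,55]]))
E
```

```text
t 1.45 tcp [523.9 126.8 280.5] shift in tool axes [  30.4 -380.1  212.3] F [ 0.5  0.4 -0.1] w 87.1
[[303.59557824 264.41140323]
 [306.19737749 247.59182986]]
```

View pics/w2.png

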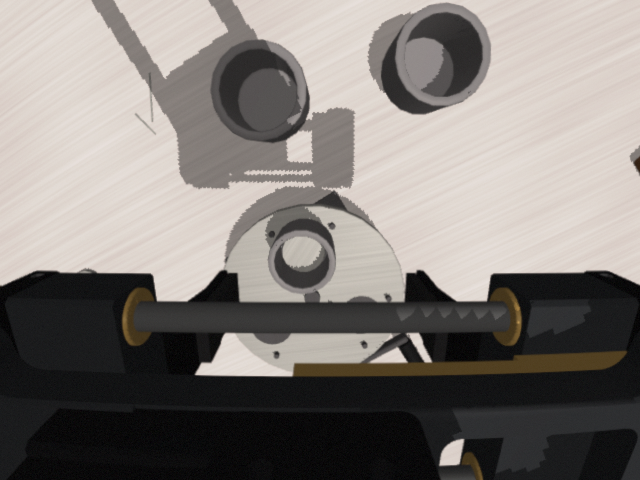

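The wrist view shows the carrier rim around (302,260) with the bright shim inside it. The larger cups are at (260,90) and (440,60). I'll read edge profiles across the rim.

```bash
python3 - <<'E'
from h import *
c=load('wrist'); g=cv2.cvtColor(c['color'],cv2.COLOR_BGR2GRAY)
print('row260 from 260',g[258:262,260:345].mean(0).astype(int).tolist())
print('col302 from 220',g[220:302,300:304].mean(1).astype(int).tolist())
p=c['color'][222:302,262:342]; cv2.imwrite('pics/c2.png',cv2.resize(p,(600,600),interpolation=cv2.INTER_CUBIC))
E
```

```text
row260 from 260 [187, 187, 187, 187, 187, 187, 186, 169, 128, 130, 136, 144, 147, 139, 91, 58, 55, 55, 54, 53, 53, 53, 51, 76, 131, 176, 187, 187, 185, 183, 183, 183, 184, 185, 186, 186, 187, 185, 185, 186, 187, 188, 189, 189, 187, 187, 187, 186, 185, 187, 189, 192, 191, 175, 168, 149, 129, 107, 103, 105, 104, 100, 90, 72, 59, 50, 47, 48, 60, 108, 130, 137, 143, 146, 138, 129, 183, 188, 188, 188, 189, 188, 188, 189, 189]
col302 from 220 [53, 52, 52, 53, 52, 52, 52, 53, 53, 65, 99, 136, 142, 142, 139, 138, 155, 187, 189, 188, 187, 186, 186, 185, 186, 187, 186, 188, 189, 189, 189, 189, 188, 187, 187, 186, 187, 188, 188, 189, 188, 188, 187, 187, 185, 172, 130, 106, 104, 104, 103, 91, 60, 54, 54, 53, 54, 53, 53, 54, 54, 52, 54, 54, 54, 53, 54, 62, 97, 133, 141, 138, 137, 146, 166, 176, 185, 184, 183, 181, 181, 160]
```

View pics/c2.png

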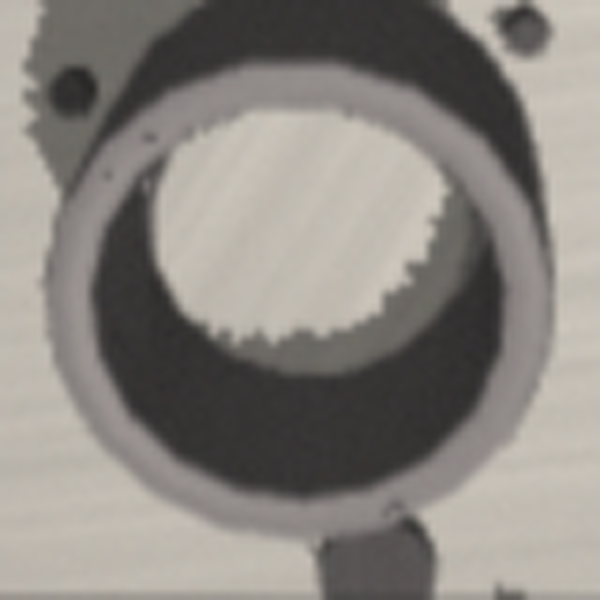

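apply_moves:
  steps: "87 30 -380 212 0;87 30 -380 212 0;87 30 -380 212 0;87 30 -380 212 0;87 30 -380 212 0;87 30 -380 212 0;87 30 -380 212 0;87 30 -380 212 0"

```text
clock: 2.45
tcp_pos: [546.1, -310.6, 250.0]
eef_rot: [0.688, 0.161, 0.689, -0.162]
wrist_force: [-0.4, 1.0, -1.0]
width: 86.8
```

The crop gives the rim ellipse centre at (301.7,261.6). The holed bright disc is the shim.

apply_moves:
  steps: "87 0 0 0 0;87 0 0 0 0"

```text
clock: 2.7
tcp_pos: [546.7, -306.3, 251.1]
eef_rot: [0.689, 0.16, 0.689, -0.16]
wrist_force: [-0.0, 0.4, 0.4]
width: 87.4
```

```bash
python3 - <<'E'
from h import *
c=load('wrist'); a=load('scene');b=load('side')
print('carrier',at(c,301.7,261.6,105),tri([(a,372.2,250.8),(b,314,196.2),(c,301.7,261.6)]))
c=grab('wrist','w3.png'); go([546,-308,250])
uv=proj(c,[546,-308,13])[0];print(uv)
u,v=np.round(uv).astype(int); p=c['color'][v-50:v+50,u-60:u+60]; print('origin',u-60,v-50)
cv2.imwrite('pics/c3.png',cv2.convertScaleAbs(cv2.resize(p,(720,600),interpolation=cv2.INTER_CUBIC),alpha=1.5,beta=30))
E
```

```text
carrier [535.07060946 101.71114236 105.        ] [536.56003111 101.55191318 103.41297483]
t 2.75 tcp [ 546.7 -306.5  251.2] shift in tool axes [ 1.2 -1.7  0. ] F [ 0.4 -0.1 -0.6] w 87.1
[319.84597217 221.76399016]
origin 260 172
```

View pics/c3.png

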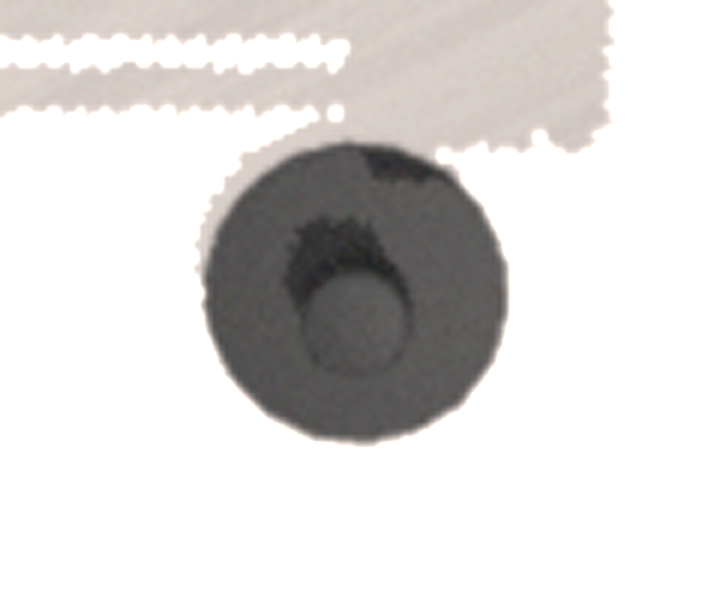

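The cap's flange is centred at (319.3,220.8) and the knob top at (319.3,225.8).

```bash
python3 - <<'E'
from h import *
c=load('wrist')
f=at(c,319.3,220.8,12.5);k=at(c,319.3,225.8,33);print(f,k)
m=(f+k)/2; go([m[0],m[1],86])
E
```

```text
[ 544.96577598 -308.10526217   12.5       ] [ 545.45659769 -308.21397674   33.        ]
t 2.75 tcp [ 546.7 -306.5  251.2] shift in tool axes [165.2  -2.2  -0.7] F [ 0.4 -0.1 -0.6] w 87.1
```

apply_moves:
  steps: "60 100 -2 -1 0;50 150 -2 -1 0;50 165 -2 -1 0;50 165 -2 -1 0;50 165 -2 -1 0"

```text
clock: 3.38
tcp_pos: [545.8, -309.9, 88.1]
eef_rot: [0.69, 0.16, 0.688, -0.161]
wrist_force: [0.5, 0.0, 0.3]
width: 51.7
```

apply_moves:
  steps: "5 0 0 0 0;5 0 0 0 0;5 0 0 0 0;5 0 0 0 0;5 0 0 0 0;5 0 0 0 0;5 0 0 0 0"

```text
clock: 4.25
tcp_pos: [544.5, -309.9, 86.2]
eef_rot: [0.689, 0.161, 0.689, -0.161]
wrist_force: [-0.5, 1.2, 4.1]
width: 17.0
```

```bash
python3 - <<'E'
from h import *
go([535.3,101.7,260]); print(manip.state()['q'])
E
```

```text
t 4.25 tcp [ 544.5 -309.9   86.2] shift in tool axes [-173.9  364.9 -190.5] F [-0.5  1.2  4.1] w 17.0
[-6.43181233e-01  4.43531104e-01  1.66094534e+00  1.04063917e-05
  1.03686740e+00 -1.75519029e+00]
```

apply_moves:
  steps: "5 -40 0 0 0;5 -90 0 0 0;5 -140 0 0 0;5 -174 0 0 0;5 -174 0 0 0"

```text
clock: 4.88
tcp_pos: [545.7, -310.9, 263.5]
eef_rot: [0.691, 0.16, 0.686, -0.162]
wrist_force: [0.1, -0.1, -1.1]
width: 16.7
```

apply_moves:
  steps: "5 0 50 -26 0;5 0 100 -52 0;5 0 150 -78 0;5 0 200 -104 0;5 0 250 -130 0;5 0 300 -157 0;5 0 340 -178 0;5 0 365 -190 0"

```text
clock: 5.88
tcp_pos: [534.3, 103.7, 257.5]
eef_rot: [0.688, 0.16, 0.69, -0.16]
wrist_force: [0.1, -0.1, -0.7]
width: 16.8
```

apply_moves:
  steps: "5 0 0 0 0;5 0 0 0 0;5 0 0 0 0"

```text
clock: 6.25
tcp_pos: [535.6, 100.5, 259.2]
eef_rot: [0.688, 0.161, 0.689, -0.161]
wrist_force: [0.7, -0.4, -0.8]
width: 17.1
```

```bash
python3 - <<'E'
from h import *
go([535.3,101.7,260])
c=grab('wrist','w4.png');a=grab('scene');b=grab('side')
k=proj(c,[535,102,130])[0].astype(int);print(k,k-[80,75])
cr=lambda d,u,v,s:cv2.resize(d['color'][v-s:v+s,u-s:u+s],(400,400),interpolation=cv2.INTER_CUBIC)
m=np.hstack([cr(a,372,230,50),cr(b,314,180,50)])
w=cv2.resize(c['color'][150:350,200:400],(400,400))
cv2.imwrite('pics/m4.png',cv2.convertScaleAbs(cv2.resize(np.hstack([m,w]),(798,266)),alpha=1.5))
cv2.imwrite('pics/m4a.png',cv2.convertScaleAbs(m,alpha=1.5))
E
```

```text
t 6.25 tcp [535.6 100.5 259.2] shift in tool axes [-0.8  1.  -0.8] F [ 0.7 -0.4 -0.8] w 17.1
[323 253] [243 178]
```

View pics/m4a.png

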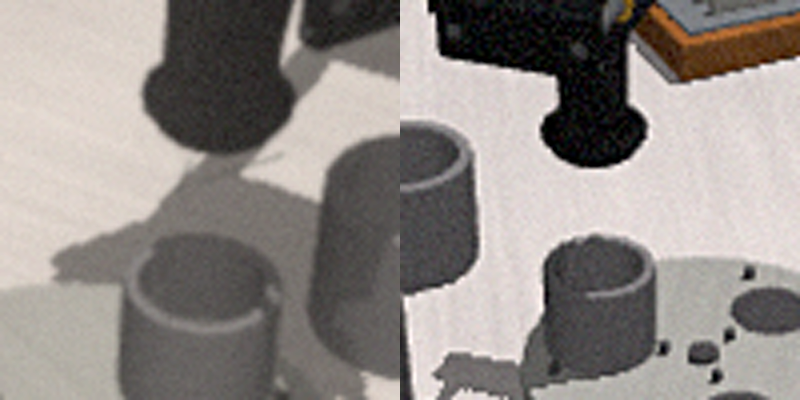

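The cap hangs level above the rim in both views. In scene px, the flange centre is u≈376.6 and the rim u≈371.8; in the side view they are 312.5 and 314.1. I'll solve the cap-to-carrier offset from these.

```bash
python3 - <<'E'
from h import *
from scipy.optimize import least_squares as ls
a=load('scene');b=load('side')
f=lambda z,ua,ub:ls(lambda p:[proj(a,[*p,z])[0,0]-ua,proj(b,[*p,z])[0,0]-ub],[535,102]).x
cap=f(259.5-86+10.5,376.6,312.5);rim=f(105,371.75,314.1);print(cap,rim)
d=np.array([*(rim-cap),0]);print('shift tool',R(manip.state()).T@d)
E
```

```text
[535.88922906 100.73038085] [537.06669369 100.38475731]
shift tool [-8.78610544e-05  2.13257944e-01  1.20846995e+00]
```

apply_moves:
  steps: "5 30 0.5 0.3 0;5 55 0.5 0.3 0;5 64 0.5 0.3 0;5 64 0.5 0.3 0;5 64 0.5 0.3 0"

```text
clock: 7.02
tcp_pos: [537.0, 101.8, 197.1]
eef_rot: [0.689, 0.161, 0.688, -0.161]
wrist_force: [-0.1, 0.2, -0.8]
width: 17.1
```

apply_moves:
  steps: "5 2 0 0 0;5 4 0 0 0;5 6 0 0 0;5 7 0 0 0;5 7 0 0 0"

```text
clock: 7.65
tcp_pos: [536.1, 101.9, 188.7]
eef_rot: [0.688, 0.161, 0.689, -0.161]
wrist_force: [-0.5, 0.5, 0.1]
width: 17.2
```

apply_moves:
  steps: "5 1 0 0 0;5 2 0 0 0;5 3 0 0 0;5 4 0 0 0;5 4 0 0 0"

```text
clock: 8.28
tcp_pos: [536.1, 101.9, 184.7]
eef_rot: [0.688, 0.161, 0.689, -0.161]
wrist_force: [-0.0, 0.1, -0.9]
width: 17.1
```

apply_moves:
  steps: "5 0.5 0 0 0;5 1 0 0 0;5 1.5 0 0 0;5 1.5 0 0 0"

```text
clock: 8.78
tcp_pos: [536.1, 101.9, 183.3]
eef_rot: [0.689, 0.161, 0.689, -0.161]
wrist_force: [0.3, -0.2, 0.6]
width: 17.2
```

apply_moves:
  steps: "5 0.5 0 0 0;5 1 0 0 0;5 1 0 0 0"

```text
clock: 9.15
tcp_pos: [536.3, 101.9, 183.2]
eef_rot: [0.689, 0.161, 0.688, -0.161]
wrist_force: [-3.2, -1.1, 5.1]
width: 16.8
```

apply_moves:
  steps: "40 0 0 0 0;87 0 0 0 0;87 0 0 0 0;87 0 0 0 0;87 -30 0 0 0;87 -60 0 0 0;87 -60 0 0 0;87 -60 0 0 0"

```text
clock: 10.15
tcp_pos: [535.8, 101.9, 241.5]
eef_rot: [0.688, 0.161, 0.689, -0.161]
wrist_force: [-0.2, -0.4, 0.5]
width: 84.8
```

```bash
python3 - <<'E'
from h import *
c=grab('wrist','w5.png');a=grab('scene');b=grab('side')
go([536.3,101.9,137])
cr=lambda d,u,v,s:cv2.resize(d['color'][v-s:v+s,u-s:u+s],(400,400),interpolation=cv2.INTER_CUBIC)
w=cr(c,300,240,60)
cv2.imwrite('pics/m5.png',cv2.convertScaleAbs(cv2.resize(np.hstack([cr(a,372,250,32),cr(b,314,195,32),w]),(798,266)),alpha=1.7,beta=20))
E
```

```text
t 10.3 tcp [535.4 101.8 240.8] shift in tool axes [103.8   0.6   1. ] F [-0.3  0.6 -0.2] w 86.2
```

View pics/m5.png

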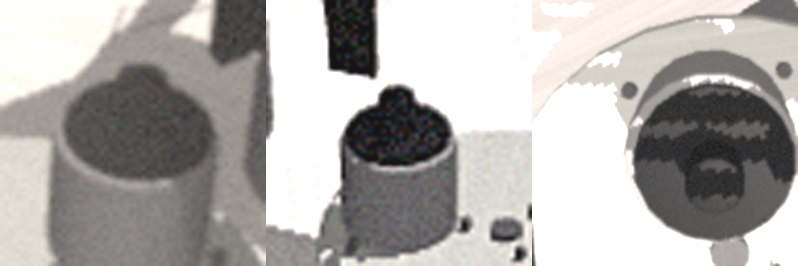

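The cap sits flush on the rim in all three views, with an even grey ring around it and the knob upright. Next I descend around the body.

apply_moves:
  steps: "87 40 0 0 0;87 80 0 0 0;87 96 0 0 0;87 104 0 0 0;87 104 0 0 0;87 104 0 0 0"

```text
clock: 11.05
tcp_pos: [537.2, 102.0, 139.9]
eef_rot: [0.689, 0.161, 0.688, -0.161]
wrist_force: [0.0, -0.1, -0.3]
width: 86.9
```

apply_moves:
  steps: "64 0 0 0 0;62 0 0 0 0;60 0 0 0 0;58 0 0 0 0;50 0 0 0 0;45 0 0 0 0;45 0 0 0 0;45 0 0 0 0"

```text
clock: 12.05
tcp_pos: [536.1, 101.8, 138.3]
eef_rot: [0.688, 0.161, 0.689, -0.161]
wrist_force: [-1.1, -0.7, 2.2]
width: 56.6
```

apply_moves:
  steps: "45 -3 0 0 0;45 -10 0 0 0;45 -20 0 0 0;45 -32 0 0 0;45 -46 0 0 0;45 -60 0 0 0;45 -74 0 0 0;45 -84 0 0 0"

```text
clock: 13.05
tcp_pos: [536.5, 101.9, 223.7]
eef_rot: [0.689, 0.161, 0.688, -0.161]
wrist_force: [-1.1, -0.1, -3.2]
width: 56.7
```

apply_moves:
  steps: "45 -8 0 0 0;45 -13 0 0 0;45 -16 0 0 0;45 -16 0 0 0;45 -16 0 0 0;45 -16 0 0 0;45 -16 0 0 0;45 -16 0 0 0"

```text
clock: 14.05
tcp_pos: [536.2, 101.9, 238.3]
eef_rot: [0.689, 0.161, 0.689, -0.161]
wrist_force: [0.0, 0.8, -2.6]
width: 56.7
```

```bash
python3 - <<'E'
from h import *
a=grab('scene');b=grab('side')
go([536,102,238]);print(np.abs(manip.state()['joint_velocities']).max(),R(manip.state())[:,0])
cr=lambda d,u,v,s:cv2.resize(d['color'][v-s:v+s,u-s:u+s],(400,400),interpolation=cv2.INTER_CUBIC)
cv2.imwrite('pics/m6.png',cv2.convertScaleAbs(np.hstack([cr(a,365,215,85),cr(b,314,180,85)]),alpha=1.6,beta=20))
E
```

```text
t 14.15 tcp [536.2 101.9 238.3] shift in tool axes [ 0.3  0.  -0.2] F [-0.6  0.7 -2.7] w 56.9
0.0020341931115247435 [-8.42700231e-05 -2.40109473e-05 -9.99999996e-01]
```

View pics/m6.png

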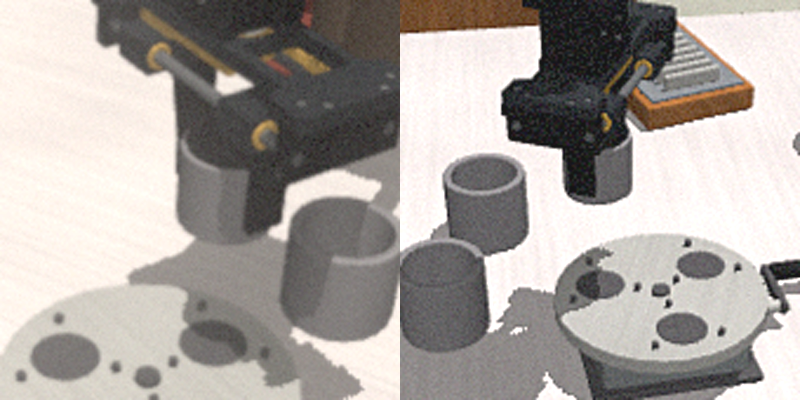

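The carrier hangs level about 100 mm above its empty nest with the cap on. The force of about 2.7 N matches carrier, cap and two shims together (2.8 N).

```bash
python3 -c "
from plant import manip
print(manip.sign_off())"
```

```text
the job is handed in; nothing more can be done
None
```

I closed the 58 mm carrier on the turntable with the cap, let go of the cap, then gripped the carrier by its body and lifted it straight up about 100 mm. I handed the job in at about 14 s with the arm still holding it.

**Cap home:** The tool met contact (about 5 N) within about 0.2 mm of the expected seated height. The pictures taken after release showed the cap flush on the rim.

**Final hold:**
- The tool is vertical and the joints are still.
- The vertical load is about 2.7 N, against 2.8 N expected for carrier, cap and two shims.
- The pictures show the carrier level and its nest empty.

**Disagreements:**
- Before insertion, the wrist camera and the two fixed cameras disagreed by about 2 mm on the carrier's position. I went between the two, and the cap entered without side force.
- The finger opening read about 1 mm under the known diameter on both grips.

**Not checked:** I did not take a final picture of the spare discs and the thumb screw. The gripper never went down beside them.

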